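# Tuck the lay strip under the hold-down bar

## Robot

A 7-joint arm with a two-finger parallel gripper is mounted at the origin on a cart in front of the work surface, level with it; the furniture and walls round the work are solid. World frame = base frame: x ahead of the robot, y to its left, z up, the work surface at z = 0. Lengths are in m, angles in rad, forces in N, time in s.
With the tool pointing down it reaches from about 0.425 to 0.975 m from the base axis. Payload 16.7 kg.
Tool frame: the origin (TCP) lies at the very end of the fingers, on their centre line; the grasp point (between the pads) lies 19 mm behind it; z points along the fingers, y is the direction in which the jaws open and shut (so a half turn about z gives the same grasp; the last joint's range is limited). The gripper opens to 85 mm and grips with 20 to 120 N. Pads are 22 mm wide; open, the fingers measure 114 mm over their backs; the gripper's body (76 mm by 85 mm) begins 54 mm behind the grasp point. The pads swing forward as they close: fully open they stand 13 mm farther back than shut.
Start: joints at [1.044, 0.426, 0.074, 1.606, -0.034, 1.111, -0.067], TCP at [0.249, -0.627, 0.231] pointing down, gripper open.
Joint ranges: [-2.85, 2.85], [-0.5, 2.14], [-1.23, 1.37], [0.21, 2.46], [-1.02, 4.16], [0.16, 2.05], [-2.73, 2.73]. Speed limits (rad/s): [1.89, 1.89, 2.39, 2.39, 3.01, 3.01, 3.01].

## Interface

Orientations are given as a unit quaternion [w, x, y, z].
In Python, from bench import bot, viewer, workorder, spotter gives the robot as it stands. The module is installed in compiled form; this text tells all that it offers.
- The arm moves only by the tool servo_tool, never from a script. Its argument "commands" is a list of rows, each an object of numbers: "tx", "ty", "tz": the shift along the tool's x, y, z as a fraction of full scale; "ax", "ay", "az": the turn, a rotation vector about the tool's x, y, z as a fraction of full scale. In form: [{"tx": .., "ty": .., "tz": .., "ax": .., "ay": .., "az": ..}, ...]. A call has 1 to 5 rows; each row shifts and turns the pose as measured when the row begins, along the tool's axes as they then stand; what a row does not reach is not made up. Full scale, the value 1, is 30 mm for a shift and 0.12 rad for a turn. A row lasts 1/10 s, in which the tool goes at most 50 mm and 8.59 degrees, less where a joint would pass 70% of its speed; a pose out of reach is approached as far as the arm can. A call with a number of a shift or a turn outside -1 to 1 is refused whole. A call with a gripper value outside its range is refused whole. "gripper" is the closure, from -1 (fully open) to 1 (shut), set as the call begins (left out, the last holds). The fingers move at their own pace and stop on an object; "grip_force" is the grip in N (left out, the last holds). Time passes only in rows, so rows that do not move let the fingers close. It gives the time, the measured TCP pose, the force and the opening at its end, in the units of the state.
- bot.read_state(): the state, without advancing time (a new reading comes with each control period).
- viewer.read_camera(name): name is "scene" or "top" or "wrist"; returns (picture, depth): 420x560x3 uint8, blue, green, red; 420x560 float32, m along the optical axis (not along the pixel's ray), 0 where there is no reading.
- viewer.get_calibration(name): a dict with "vfov" (degrees; the focal length in pixels is half the picture's height over the tangent of half this angle, whatever the lens; pixels are square), "cx", "cy" (the principal point, pixels), "R" (3x3) and "t" (3): a world point X has camera coordinates R X + t; the wrist camera has in their place "T_tool_cam" (4x4, takes a point from camera to tool coordinates, whose origin is the TCP and whose axes are the flange's). Camera axes: x right, y down, z forward; pixel columns grow to the right and rows downward; lengths in m; the calibration is good to about 2 mm. A picture is of the moment at which its call begins: read the wrist's pose just before it. get_calibration takes no time and is no camera call.
- workorder.close_job(): hands the job in, once; it reports no verdict.
Trained networks look in the newest picture that a camera, given by its name, has taken for a name from the list of things; names that differ only in an ending like _2 or _b are one class to them, and where a whole thing is asked for, a point or a joint stands for the part that bears it (a point fixed in the world has none). Each returns a list of dicts, best first, with "p" (0 to 1); they miss things now and then, are a little off and sometimes report something else, mostly with a low value. They report only what shows in the picture. A call takes as long as a camera call.
- spotter.recognise(camera, thing): "at" ([column, row] in pixels, amid what is visible of it).
The state is a dict: "time": time; "qpos": joint angles; "joint_velocities": joint speeds; "tau": joint torques, N m; "tool_pos": TCP position; "eef_rot": TCP orientation; "ft_force": force on the tool from outside, world axes, zero at the start; "wrist_torque": the same for the moment, N m; "width": finger opening in m.
Only numpy, scipy, OpenCV 4.12 (cv2) and the standard library are available. Lean on these libraries where they do the work, as an engineer would, in place of code of your own. Each camera call takes 0.05 s, during which the arm holds its last target.

## Task

Set up the print board: lift the grey hold-down bar onto the board's two pegs so that it sits fully down with its overhanging lip towards the open part of the board, and let go of it. Then slip the thin front edge of the metal lay strip at least halfway under that lip, square to the bar and centred on it, without lifting the bar or pushing the other things about. Press the strip firmly flat on the board and finish like that, still holding it pressed down.

Things in the scene. Friction and masses are not known exactly. Their poses are not given: they have to be found in the camera images.
- board: fixed plywood print board flat on the sheet, 240 (x) x 220 (y) x 10 mm; origin at the centre of its underside, top face at z = 10; two upright steel pegs at x = +75, y = +-60 mm, 9 mm thick, 14 mm tall, the upper half tapering to 4 mm; its open part is the -x side, nearest the robot
- seat (a point): point on the board's top face midway between its two pegs (board frame 75, 0, 10 mm); the bar's origin comes here when it is seated, with the bar's axes along the board's
- bar: loose grey hold-down bar, 0.45 kg, flat on the sheet; origin: centre of the underside of its foot, a block 44 (x) x 170 (y) x 18 mm with two 13 mm through holes at y = +-60; a lip 6 mm thick juts 30 mm from the foot's -x face to x = -52, its underside at z = 12 (a 12 mm gap over the board); black grip block 18 (x) x 60 (y) mm centred on top, z = 18 to 53
- lip (a point): middle of the front lower edge of the bar's lip (bar frame -52, 0, 12 mm)
- strip: loose lay strip, 0.3 kg, flat on the sheet, on the other side of the board from the bar: aluminium plate 4 mm thick, 115 (x) x 140 (y) mm, with an upright wooden batten to hold it by, 16 (x) x 100 (y) mm, z = 4 to 44; origin on the underside below the batten's middle; plate from x = -25 to its front edge at x = +90
- edge (a point): middle of the front edge of the strip's plate, at its underside (strip frame 90, 0, 0 mm); this edge goes under the lip
- ink_tin: bystander: ink tin, 70 mm across, 70 mm tall, standing behind the work; origin at the centre of its underside
- tape_roll: bystander: roll of tape lying flat, 96 mm across, 46 mm tall, behind the work; origin at the centre of its underside
- wedge: bystander: small wooden bar 24 x 70 x 18 mm lying in front of the board; origin at the centre of its underside
- hex_key: bystander: black hex key 64 x 27 x 6 mm lying in front of the board; origin at the centre of its underside
- sheet: fixed plywood sheet 480 (x) x 860 (y) x 10 mm laid over the open carton of jars as a worktop; origin at the centre of its underside; its top is 274 mm above the table, and everything else listed here stands on it

How it is judged:
By the outcome, as a careful person would: the job done as asked, in the order asked, and still so for the second after the job is handed in, while the arm keeps its last pose, push and grip.
It also fails if it takes over 50 s, if anything falls off the work surface, if the arm or the gripper's body presses on something with over 40 N, if the wrist force passes 120 N, or if a joint passes its speed limit or range.

## Working session

There is one attempt and no reset: what is moved stays moved. The work goes in short steps, Python scripts to look and compute and a tool call to move; the robot and the scene stay as the last step left them, time stands still between calls to the robot, and variables do not carry over. Pictures are saved under pics/ and viewed, and the job is handed in when it is done.

Besides the shell and the picture viewer there is one more tool, called after "Emit:" as name(argument=value, ...) on one line, values as JSON. servo_tool: Moves the arm, as the interface text tells. Shift numbers are shares of 30 mm and turn numbers shares of 0.12 rad, none past 1 either way. Its arguments: {"type":"object","properties":{"commands":{"type":"array","items":{"type":"object","properties":{"tx":{"type":"number"},"ty":{"type":"number"},"tz":{"type":"number"},"ax":{"type":"number"},"ay":{"type":"number"},"az":{"type":"number"}}}},"gripper":{"type":"number"},"grip_force":{"type":"number"}},"required":["commands"]}

```bash
mkdir -p pics; ls; cat > h.py <<'E'
import numpy as np, cv2
from scipy.spatial.transform import Rotation as Ro
from bench import bot, viewer, workorder, spotter
def q2R(q): return Ro.from_quat([q[1],q[2],q[3],q[0]]).as_matrix()
def cam(name):
    s=bot.read_state(); im,d=viewer.read_camera(name); c=viewer.get_calibration(name)
    im=np.array(im); d=np.array(d)
    f=d.shape[0]/2/np.tan(np.radians(c["vfov"])/2)
    if "R" in c:
        R=np.array(c["R"]);t=np.array(c["t"]); Rw=R.T; tw=-R.T@t
    else:
        T=np.array(c["T_tool_cam"]); Rt=q2R(s["eef_rot"]); Rw=Rt@T[:3,:3]; tw=Rt@T[:3,3]+np.array(s["tool_pos"])
    v,u=np.indices(d.shape)
    P=np.stack([(u-c["cx"])/f*d,(v-c["cy"])/f*d,d],-1)@Rw.T+tw
    P[d<=0]=np.nan
    return im,d,P,(f,c["cx"],c["cy"],Rw,tw)
def proj(X,K):
    f,cx,cy,Rw,tw=K; p=(np.asarray(X)-tw)@Rw
    return np.stack([cx+f*p[...,0]/p[...,2],cy+f*p[...,1]/p[...,2]],-1)
E
python3 - <<'E'
from h import *
print(bot.read_state())
for n in ("scene","top","wrist"):
    im,d,P,K=cam(n); cv2.imwrite(f"pics/{n}0.png",im); np.savez(f"{n}0.npz",im=im,d=d,P=P)
    print(n,viewer.get_calibration(n), [P[r,c].round(3).tolist() for r,c in((210,280),(100,100),(350,450))])
    for t in ("bar","strip","board","lip","edge","seat","ink_tin","tape_roll","wedge","hex_key"):
        try: r=spotter.recognise(n,t)
        except Exception as e: print(t,e); continue
        print(n,t,[(x["p"],x["at"],P[int(x["at"][1]),int(x["at"][0])].round(3).tolist()) for x in r[:2]])
print(bot.read_state()["time"])
E
```

```text
pics
{'time': 0.0, 'qpos': array([ 1.0435039 ,  0.42673233,  0.07383467,  1.6066156 , -0.03408302,
        1.11081241, -0.06706699]), 'joint_velocities': array([-0.00122621, -0.0005986 , -0.00066899, -0.00081324,  0.00138816,
       -0.00052003,  0.00047381]), 'tau': array([-1.31003771e-04, -9.49829865e+01,  3.76084507e+00, -4.63503063e+01,
        1.90486223e-02,  1.01605360e-02,  6.90132197e-05]), 'tool_pos': array([ 0.24881004, -0.62702135,  0.23060611]), 'eef_rot': array([-6.30844264e-04,  9.82209689e-01,  1.87786311e-01, -1.74209780e-04]), 'ft_force': array([-0.02733698, -0.08816509, -0.05859364]), 'wrist_torque': array([-0.02329692,  0.05020466, -0.01837424]), 'width': 0.08523229963024914}
scene {'vfov': 55.4268872588936, 'cx': 283.5287873772234, 'cy': 206.7466167419606, 'R': array([[-0.48931042, -0.87191058, -0.01863471],
       [-0.6079952 ,  0.35636582, -0.70946828],
       [ 0.62523367, -0.33582041, -0.70449096]]), 't': array([0.32022031, 0.593561  , 1.00391157])} [[0.637, 0.016, 0.285], [1.128, 0.367, 0.515], [0.034, 0.0, 0.45]]
scene bar [(0.66, [255.6, 238.7], [0.582, 0.
[... 1661 characters left out ...]
, [0.385, -0.134, 0.276])]
wrist {'vfov': 71.85080495124136, 'cx': 273.71465295798623, 'cy': 205.88689151771428, 'T_tool_cam': array([[-3.31393740e-04, -9.51984654e-01, -3.06145569e-01,
         7.67468405e-02],
       [ 9.99999564e-01, -5.82620944e-04,  7.29236757e-04,
         6.27110413e-04],
       [-8.72589022e-04, -3.06145194e-01,  9.51984432e-01,
        -1.42893916e-01],
       [ 0.00000000e+00,  0.00000000e+00,  0.00000000e+00,
         1.00000000e+00]])} [[-0.01, -0.758, -0.709], [0.256, -0.398, -0.001], [0.273, -0.681, 0.298]]
wrist bar []
wrist strip []
wrist board []
wrist lip []
wrist edge []
wrist seat []
wrist ink_tin []
wrist tape_roll []
wrist wedge []
wrist hex_key []
1.65
```

View pics/top0.png

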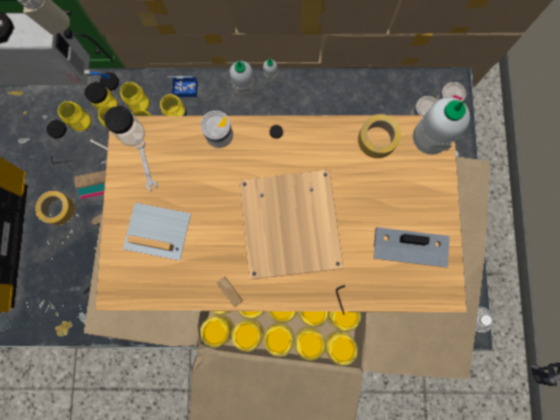

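View pics/scene0.png

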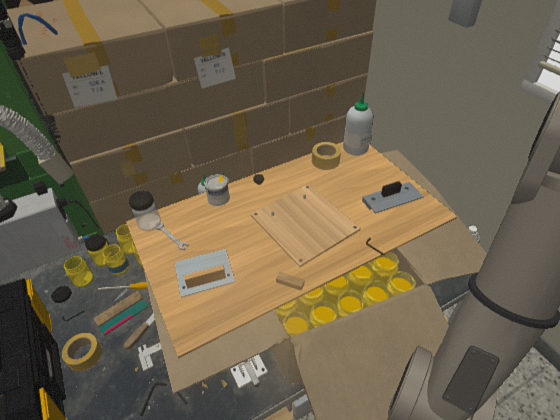

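View pics/wrist0.png

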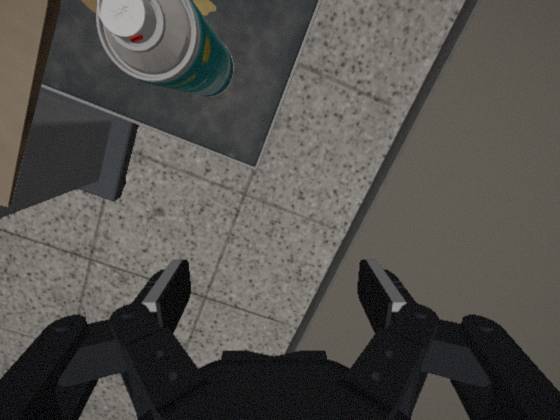

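Emit:
servo_tool(commands=[{"tz":-1},{"tz":-1},{"tz":-1},{"tz":-1},{"tz":-1}], gripper=-1)

```text
validation failed for argument at $.co...
```

Emit:
servo_tool(commands=[{"tz":-1,"az":-1},{"tz":-1,"az":-1},{"tz":-1,"az":-1},{"tz":-1,"az":-1},{"tz":-1,"az":-1}])

```text
validation failed for argument at $.co...
```

Emit:
servo_tool(commands=[{"tx":0,"ty":0,"tz":-1,"ax":0,"ay":0,"az":0},{"tx":0,"ty":0,"tz":-1,"ax":0,"ay":0,"az":0},{"tx":0,"ty":0,"tz":-1,"ax":0,"ay":0,"az":0},{"tx":0,"ty":0,"tz":-1,"ax":0,"ay":0,"az":0},{"tx":0,"ty":0,"tz":-1,"ax":0,"ay":0,"az":0}], gripper=-1)

```text
time: 2.15
tool_pos: [0.2482, -0.6256, 0.3814]
eef_rot: [-0.004, 0.982, 0.188, -0.001]
ft_force: [0.4, 0.3, 0.1]
width: 0.0854
```

Emit:
servo_tool(commands=[{"tx":0,"ty":0,"tz":-1,"ax":0,"ay":0,"az":-1},{"tx":0,"ty":0,"tz":-1,"ax":0,"ay":0,"az":-1},{"tx":0,"ty":0,"tz":-1,"ax":0,"ay":0,"az":-1},{"tx":0,"ty":0,"tz":-1,"ax":0,"ay":0,"az":-1},{"tx":0,"ty":0,"tz":-0.5,"ax":0,"ay":0,"az":-1}])

```text
time: 2.65
tool_pos: [0.2485, -0.6259, 0.525]
eef_rot: [-0.003, 0.878, 0.479, -0.0]
ft_force: [0.7, 0.4, -0.2]
width: 0.0852
```

Emit:
servo_tool(commands=[{"tx":0,"ty":0,"tz":0,"ax":0,"ay":0,"az":-1},{"tx":0,"ty":0,"tz":0,"ax":0,"ay":0,"az":-1},{"tx":0,"ty":0,"tz":0,"ax":0,"ay":0,"az":-1},{"tx":0,"ty":0,"tz":0,"ax":0,"ay":0,"az":-1},{"tx":0,"ty":0,"tz":0,"ax":0,"ay":0,"az":-1}])

```text
time: 3.15
tool_pos: [0.2485, -0.6263, 0.5288]
eef_rot: [-0.0, 0.688, 0.725, -0.0]
ft_force: [0.4, 0.7, -0.6]
width: 0.0854
```

Emit:
servo_tool(commands=[{"tx":1,"ty":0.77,"tz":0,"ax":0,"ay":0,"az":0},{"tx":1,"ty":0.77,"tz":0,"ax":0,"ay":0,"az":0},{"tx":1,"ty":0.77,"tz":0,"ax":0,"ay":0,"az":0},{"tx":1,"ty":0.77,"tz":0,"ax":0,"ay":0,"az":0},{"tx":1,"ty":0.77,"tz":0,"ax":0,"ay":0,"az":0}])

```text
time: 3.65
tool_pos: [0.3543, -0.4692, 0.5265]
eef_rot: [-0.001, 0.689, 0.724, -0.001]
ft_force: [1.3, -1.0, 0.5]
width: 0.0856
```

Emit:
servo_tool(commands=[{"tx":1,"ty":0.77,"tz":0,"ax":0,"ay":0,"az":0},{"tx":1,"ty":0.77,"tz":0,"ax":0,"ay":0,"az":0},{"tx":1,"ty":0.77,"tz":0,"ax":0,"ay":0,"az":0},{"tx":1,"ty":0.77,"tz":0,"ax":0,"ay":0,"az":0},{"tx":1,"ty":0.77,"tz":0,"ax":0,"ay":0,"az":0}])

```text
time: 4.15
tool_pos: [0.4651, -0.3064, 0.5272]
eef_rot: [-0.0, 0.69, 0.724, -0.001]
ft_force: [0.5, -0.3, 0.6]
width: 0.0856
```

Emit:
servo_tool(commands=[{"tx":1,"ty":0.77,"tz":0,"ax":0,"ay":0,"az":0},{"tx":1,"ty":0.77,"tz":0,"ax":0,"ay":0,"az":0},{"tx":0,"ty":0,"tz":0,"ax":0,"ay":0,"az":0}])

```text
time: 4.45
tool_pos: [0.5119, -0.2362, 0.5275]
eef_rot: [-0.0, 0.687, 0.726, -0.0]
ft_force: [1.2, -0.4, 1.0]
width: 0.0855
```

```bash
python3 - <<'E'
from h import *
im,d,P,K=cam("wrist"); cv2.imwrite("pics/w1.png",im); np.savez("w1.npz",im=im,d=d,P=P)
s=bot.read_state();print(s["time"],s["tool_pos"],s["joint_velocities"].round(3))
E
```

```text
4.5 [ 0.51072255 -0.23861899  0.52755883] [ 0.037 -0.005  0.048  0.003  0.009  0.004  0.032]
```

View pics/w1.png

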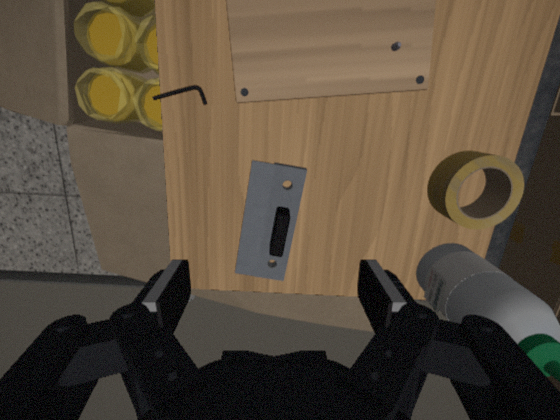

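```bash
cat >> h.py <<'E'
def rect(P,m):
    pts=P[m][:,:2].astype(np.float32)*1000
    r=cv2.minAreaRect(pts); b=cv2.boxPoints(r)
    # long-axis heading
    e=[b[1]-b[0],b[2]-b[1]]; L=max(e,key=np.linalg.norm)
    return np.round(r[0],1),np.round(sorted(map(np.linalg.norm,e)),1),round(float(np.degrees(np.arctan2(L[1],L[0]))%180),2),len(pts)
def blob(m,n=1):
    k,l,st,c=cv2.connectedComponentsWithStats(m.astype(np.uint8))
    o=np.argsort(-st[1:,4])+1
    return [l==i for i in o[:n]]
E
python3 - <<'E'
from h import *
z=np.load("w1.npz");P=z["P"];im=z["im"]
print("sheet z",np.nanmedian(P[200:260,330:370,2]))
roi=np.zeros(P.shape[:2],bool);roi[150:290,220:320]=1
zz=P[...,2]
for lo,hi in((.284,.305),(.310,.34),(.284,.34)):
    m=blob(roi&(zz>lo)&(zz<hi))[0]
    print(lo,np.median(zz[m]),rect(P,m),P[m].mean(0))
g=cv2.cvtColor(im,cv2.COLOR_BGR2GRAY)
cv2.imwrite("pics/w1z.png",cv2.resize(im[150:290,220:320],None,fx=4,fy=4,interpolation=cv2.INTER_CUBIC))
zb=(zz>.279)&(zz<.293); r2=np.zeros_like(roi); r2[0:104,225:440]=1
m=blob(r2&zb)[0]; print("board",np.median(zz[m]),rect(P,m))
E
```

```text
sheet z 0.2742342485266917
0.284 0.2922842080043815 (array([ 506.5, -308. ]), array([ 74. , 170.5], dtype=float32), 83.08, 5270) [ 0.50482308 -0.29978177  0.29229546]
0.31 0.3269522726395848 (array([ 521.4, -309.1]), array([18.1, 60. ], dtype=float32), 83.05, 666) [ 0.52117833 -0.30603124  0.32581133]
0.284 0.2924135550920313 (array([ 506.5, -308. ]), array([ 74. , 170.5], dtype=float32), 83.08, 5960) [ 0.5067107  -0.30044274  0.29610065]
board 0.2840105900760215 (array([569.6, -80.4]), array([110.6, 240.1], dtype=float32), 6.9, 19240)
```

View pics/w1z.png

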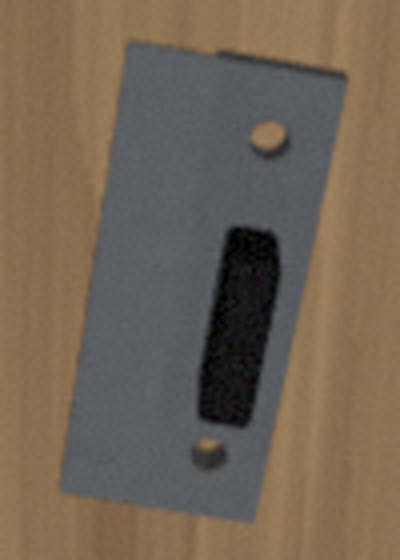

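Emit:
servo_tool(commands=[{"tx":1,"ty":0.4,"tz":0,"ax":0,"ay":0,"az":0},{"tx":1,"ty":0.4,"tz":0,"ax":0,"ay":0,"az":0},{"tx":1,"ty":0.4,"tz":0,"ax":0,"ay":0,"az":0},{"tx":1,"ty":0.4,"tz":0,"ax":0,"ay":0,"az":0},{"tx":1,"ty":0.4,"tz":0,"ax":0,"ay":0,"az":0}])

```text
time: 5.0
tool_pos: [0.5621, -0.0909, 0.527]
eef_rot: [0.001, 0.693, 0.721, -0.002]
ft_force: [1.1, -0.0, -0.4]
width: 0.0856
```

Emit:
servo_tool(commands=[{"tx":1,"ty":0.4,"tz":0,"ax":0,"ay":0,"az":0},{"tx":1,"ty":0.4,"tz":0,"ax":0,"ay":0,"az":0},{"tx":1,"ty":0.4,"tz":0,"ax":0,"ay":0,"az":0},{"tx":0.5,"ty":0,"tz":0,"ax":0,"ay":0,"az":0},{"tx":0,"ty":0,"tz":0,"ax":0,"ay":0,"az":0}])

```text
time: 5.5
tool_pos: [0.595, 0.0177, 0.5263]
eef_rot: [0.001, 0.694, 0.72, -0.003]
ft_force: [-0.0, -0.5, 0.3]
width: 0.0859
```

```bash
python3 - <<'E'
from h import *
im,d,P,K=cam("wrist"); cv2.imwrite("pics/w2.png",im); np.savez("w2.npz",im=im,d=d,P=P)
s=bot.read_state();print(s["time"],s["tool_pos"],s["joint_velocities"].round(3))
E
```

```text
5.55 [0.59509973 0.0162972  0.52620516] [ 0.024 -0.004  0.023  0.002  0.002  0.002  0.013]
```

View pics/w2.png

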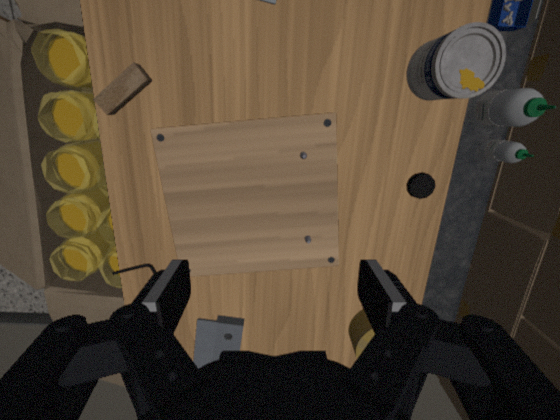

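```bash
python3 - <<'E'
from h import *
z=np.load("w2.npz");P=z["P"];im=z["im"];zz=P[...,2]
roi=np.zeros(P.shape[:2],bool);roi[105:285,145:350]=1
m=blob(roi&(zz>.279)&(zz<.29))[0]
print(np.median(zz[m]),rect(P,m))
# robust: edges
r=rect(P,m); yaw=r[2]; yaw=yaw-180 if yaw>90 else yaw
print("yaw",yaw)
pk=roi&(zz>.289)&(zz<.302)
for b in blob(pk,3): print("peg",P[b].mean(0).round(4),zz[b].max().round(4),b.sum(),np.argwhere(b).mean(0))
c=r[0]; 
for yw in (yaw,):
  a=np.radians(yw);R=np.array([[np.cos(a),-np.sin(a)],[np.sin(a),np.cos(a)]])
  for p in ((75,0),(75,60),(75,-60)): print(p,c+R@p)
cv2.imwrite("pics/w2z.png",cv2.resize(im[130:260,270:350],None,fx=5,fy=5,interpolation=cv2.INTER_CUBIC)[:600])
E
```

```text
0.28426252996016427 (array([562.8, -25.9]), array([219.9, 240.8], dtype=float32), 6.93, 25906)
yaw 6.93
peg [0.6296 0.0432 0.2949] 0.2991 39 [154.87179487 302.87179487]
peg [ 0.6441 -0.0747  0.2941] 0.2983 35 [239.05714286 307.45714286]
(75, 0) [637.25207268 -16.85075283]
(75, 60) [630.01267494  42.71090531]
(75, -60) [644.49147041 -76.41241098]
```

View pics/w2z.png

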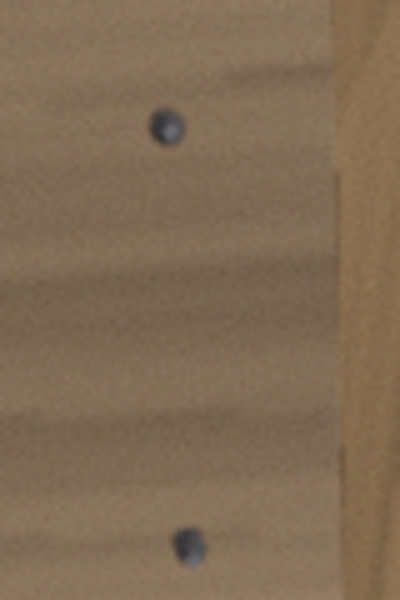

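```bash
cat >> h.py <<'E'
def plan(x,y,z,hd):
    s=bot.read_state(); R=q2R(s["eef_rot"]); h=np.radians(hd)
    X=np.array([np.cos(h),np.sin(h),0]);Z=np.array([0,0,-1.]);Y=np.cross(Z,X)
    G=np.stack([X,Y,Z],1); dp=np.array([x,y,z])-s["tool_pos"]
    print("t",s["time"],"pos",s["tool_pos"].round(4),"F",s["ft_force"].round(1),"w",round(s["width"],4))
    print("shift cur axes",(R.T@dp/.03).round(2),"final axes",(G.T@dp/.03).round(2),"rot",(Ro.from_matrix(R.T@G).as_rotvec()/.12).round(2))
E
python3 -c "
from h import *
plan(.5214,-.3093,.43,83.08)"
```

```text
t 5.55 pos [0.5951 0.0163 0.5262] F [ 0.2 -0.2  1.1] w 0.0855
shift cur axes [-10.74  -2.83   3.28] final axes [-11.07  -1.13   3.21] rot [-0.02  0.05  1.3 ]
```

Emit:
servo_tool(commands=[{"tx":-1,"ty":-0.3,"tz":0,"ax":0,"ay":0,"az":0.65},{"tx":-1,"ty":-0.2,"tz":0,"ax":0,"ay":0,"az":0.65},{"tx":-1,"ty":-0.12,"tz":0.4,"ax":0,"ay":0,"az":0},{"tx":-1,"ty":-0.12,"tz":0.4,"ax":0,"ay":0,"az":0},{"tx":-1,"ty":-0.12,"tz":0.4,"ax":0,"ay":0,"az":0}])

```text
time: 6.05
tool_pos: [0.5544, -0.1426, 0.4921]
eef_rot: [0.003, 0.752, 0.659, -0.002]
ft_force: [0.5, 0.6, -0.1]
width: 0.0855
```

Emit:
servo_tool(commands=[{"tx":-1,"ty":-0.12,"tz":0.4,"ax":0,"ay":0,"az":0},{"tx":-1,"ty":-0.12,"tz":0.4,"ax":0,"ay":0,"az":0},{"tx":-1,"ty":-0.12,"tz":0.4,"ax":0,"ay":0,"az":0},{"tx":-1,"ty":-0.1,"tz":0.4,"ax":0,"ay":0,"az":0},{"tx":-0.7,"ty":0,"tz":0.3,"ax":0,"ay":0,"az":0}])

```text
time: 6.55
tool_pos: [0.5117, -0.2994, 0.4355]
eef_rot: [0.005, 0.758, 0.653, -0.004]
ft_force: [0.8, -0.3, -0.9]
width: 0.0852
```

```bash
python3 -c "
from h import *
plan(.5214,-.3093,.43,83.08)"
```

```text
t 6.55 pos [ 0.5117 -0.2994  0.4355] F [ 0.8 -0.3 -0.9] w 0.0852
shift cur axes [-0.28  0.37  0.19] final axes [-0.29  0.36  0.18] rot [ 0.02  0.11 -0.23]
```

Emit:
servo_tool(commands=[{"tx":-0.3,"ty":0.36,"tz":0.2,"ax":0,"ay":0.1,"az":-0.23},{"tx":0,"ty":0,"tz":0.8,"ax":0,"ay":0,"az":0},{"tx":0,"ty":0,"tz":0.8,"ax":0,"ay":0,"az":0},{"tx":0,"ty":0,"tz":0.2,"ax":0,"ay":0,"az":0}])

```text
time: 6.95
tool_pos: [0.5132, -0.3241, 0.3741]
eef_rot: [0.002, 0.754, 0.657, -0.001]
ft_force: [-0.0, 0.1, 0.4]
width: 0.0852
```

```bash
python3 -c "
from h import *
plan(.5214,-.3093,.299,83.08)
im,d,P,K=cam('wrist'); cv2.imwrite('pics/w3.png',im)"
```

```text
t 6.95 pos [ 0.5132 -0.3241  0.3741] F [-0.   0.1  0.4] w 0.0852
shift cur axes [0.54 0.2  2.5 ] final axes [0.52 0.21 2.5 ] rot [ 0.02  0.04 -0.14]
```

View pics/w3.png

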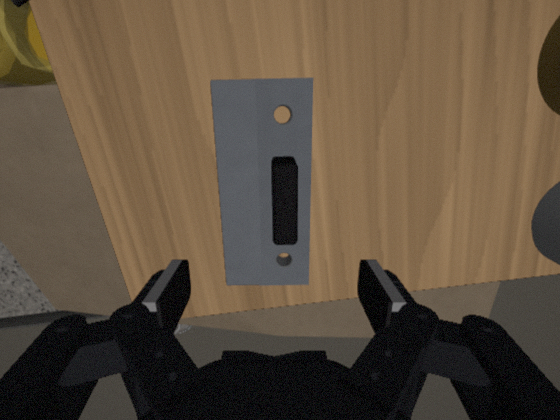

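Emit:
servo_tool(commands=[{"tx":0.5,"ty":0.2,"tz":0,"ax":0,"ay":0,"az":-0.14},{"tx":0,"ty":0,"tz":0,"ax":0,"ay":0,"az":0}])

```text
time: 7.2
tool_pos: [0.5211, -0.3106, 0.3763]
eef_rot: [0.003, 0.749, 0.663, -0.001]
ft_force: [-0.4, 0.4, 1.3]
width: 0.0856
```

```bash
python3 -c "
from h import *
plan(.5214,-.3093,.299,83.08)
im,d,P,K=cam('wrist'); cv2.imwrite('pics/w4.png',im)
zz=P[...,2];roi=np.zeros(zz.shape,bool);roi[60:300,190:340]=1
for lo,hi in((.284,.305),(.310,.34)):
    m=blob(roi&(zz>lo)&(zz<hi))[0]; print(rect(P,m))
plan(.5214,-.3093,.299,83.08)
"
```

```text
t 7.2 pos [ 0.5211 -0.3106  0.3763] F [-0.4  0.4  1.3] w 0.0856
shift cur axes [ 0.06 -0.01  2.58] final axes [0.05 0.   2.58] rot [ 0.03  0.05 -0.01]
(array([ 506.7, -308.1]), array([ 74.3, 170.5], dtype=float32), 83.12, 15403)
(array([ 521.7, -309.4]), array([18., 60.], dtype=float32), 83.29, 2038)
t 7.25 pos [ 0.5205 -0.312   0.3766] F [ 0.5 -0.8 -0.1] w 0.0854
shift cur axes [0.11 0.01 2.59] final axes [0.09 0.02 2.59] rot [ 0.03  0.06 -0.03]
```

Emit:
servo_tool(commands=[{"tx":0.1,"ty":0.02,"tz":0.7,"ax":0,"ay":0.05,"az":0},{"tx":0,"ty":0,"tz":0.8,"ax":0,"ay":0,"az":0},{"tx":0,"ty":0,"tz":0.7,"ax":0,"ay":0,"az":0},{"tx":0,"ty":0,"tz":0,"ax":0,"ay":0,"az":0}])

```text
time: 7.65
tool_pos: [0.5236, -0.3098, 0.3138]
eef_rot: [0.005, 0.749, 0.662, 0.002]
ft_force: [-0.5, 2.0, -0.2]
width: 0.0855
```

```bash
python3 -c "
from h import *
plan(.5215,-.3094,.299,83.08)"
```

```text
t 7.65 pos [ 0.5236 -0.3098  0.3138] F [-0.5  2.  -0.2] w 0.0855
shift cur axes [ 0.01 -0.07  0.49] final axes [ 0.01 -0.07  0.49] rot [ 0.09  0.03 -0.02]
```

Emit:
servo_tool(commands=[{"tx":0,"ty":-0.07,"tz":0.45,"ax":0.08,"ay":0.03,"az":0},{"tx":0,"ty":0,"tz":0,"ax":0,"ay":0,"az":0}])

```text
time: 7.85
tool_pos: [0.5221, -0.3099, 0.3017]
eef_rot: [0.001, 0.749, 0.662, 0.0]
ft_force: [-0.7, -0.2, 0.8]
width: 0.0856
```

```bash
python3 -c "
from h import *
plan(.5215,-.3094,.299,83.08)"
```

```text
t 7.85 pos [ 0.5221 -0.3099  0.3017] F [-0.7 -0.2  0.8] w 0.0856
shift cur axes [ 0.02 -0.02  0.09] final axes [ 0.02 -0.02  0.09] rot [ 0.02  0.01 -0.02]
```

Close.

Emit:
servo_tool(commands=[{"tx":0,"ty":0,"tz":0,"ax":0,"ay":0,"az":0},{"tx":0,"ty":0,"tz":0,"ax":0,"ay":0,"az":0},{"tx":0,"ty":0,"tz":0,"ax":0,"ay":0,"az":0},{"tx":0,"ty":0,"tz":0,"ax":0,"ay":0,"az":0},{"tx":0,"ty":0,"tz":0,"ax":0,"ay":0,"az":0}], gripper=1, grip_force=60)

```text
time: 8.35
tool_pos: [0.5232, -0.3105, 0.3049]
eef_rot: [0.003, 0.749, 0.662, 0.001]
ft_force: [-0.1, 0.9, -5.3]
width: 0.0173
```

```bash
python3 -c "
from h import *
plan(.5215,-.3094,.299,83.08)"
```

```text
t 8.35 pos [ 0.5232 -0.3105  0.3049] F [-0.1  0.9 -5.3] w 0.0173
shift cur axes [ 0.03 -0.06  0.19] final axes [ 0.03 -0.06  0.2 ] rot [ 0.05  0.02 -0.02]
```

Emit:
servo_tool(commands=[{"tx":0,"ty":0,"tz":-0.8,"ax":0,"ay":0,"az":0},{"tx":0,"ty":0,"tz":-0.8,"ax":0,"ay":0,"az":0},{"tx":0,"ty":0,"tz":-0.5,"ax":0,"ay":0,"az":0},{"tx":0,"ty":0,"tz":0,"ax":0,"ay":0,"az":0}])

```text
time: 8.75
tool_pos: [0.5216, -0.3098, 0.3679]
eef_rot: [0.001, 0.749, 0.662, 0.0]
ft_force: [0.9, -0.9, -5.3]
width: 0.0168
```

```bash
python3 -c "
from h import *
im,d,P,K=cam('wrist'); cv2.imwrite('pics/w5.png',im); np.savez('w5.npz',im=im,P=P,tp=bot.read_state()['tool_pos'],q=bot.read_state()['eef_rot'])
plan(.5215,-.3094,.299,83.08)"
```

```text
t 8.8 pos [ 0.5213 -0.3097  0.3667] F [ 0.2 -0.3 -4.3] w 0.0167
shift cur axes [0.01 0.   2.26] final axes [0.01 0.01 2.26] rot [ 0.01  0.   -0.02]
```

View pics/w5.png

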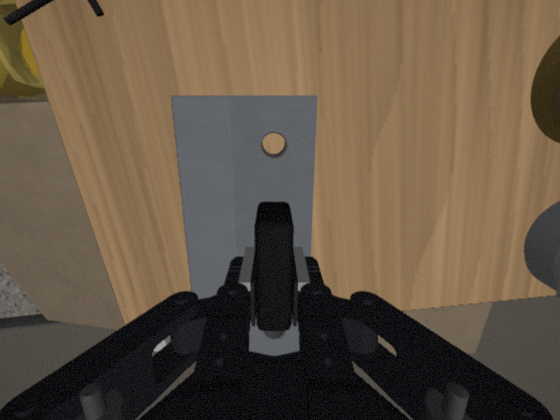

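```bash
python3 - <<'E'
from h import *
z=np.load('w5.npz');P=z['P'];R=q2R(z['q']);im=z['im']
T=(P-z['tp'])@R   # tool coords
roi=np.zeros(P.shape[:2],bool);roi[90:240,165:325]=1
m=roi&(P[...,2]>.335)&(P[...,2]<.375)
print(m.sum(),np.median(P[m][:,2]))
m=blob(m)[0]
p=T[m]; A=np.c_[p[:,:2],np.ones(len(p))]; 
for _ in range(4):
    k=np.linalg.lstsq(A,p[:,2],rcond=None)[0]; r=p[:,2]-A@k; ok=abs(r)<.003; A,p=A[ok],p[ok]
print("plane tilt x,y, z0 (tool)",k, len(p))
# edges: per row side edges in tool y
xs=p[:,0];ys=p[:,1]
print("far end x",np.percentile(xs,99.8),"y range",ys.min(),ys.max())
mm=np.zeros_like(m);
pts=(p[:,:2]*1000).astype(np.float32)
r=cv2.minAreaRect(pts);print(r); print(cv2.boxPoints(r))
E
```

```text
18272 0.35552786774834855
plane tilt x,y, z0 (tool) [-0.00013981  0.0030383   0.01115587] 17852
far end x 0.0852673681865006 y range -0.05326014127815979 0.02111930110960863
((45.65456771850586, -16.065570831298828), (79.36587524414062, 74.3401107788086), 0.08465530723333359)
[[  5.916752   21.045815 ]
 [  6.0265923 -53.29422  ]
 [ 85.39238   -53.176956 ]
 [ 85.28255    21.163078 ]]
```

```bash
python3 -c "
from h import *
plan(.6381,-.0167,.365,96.93)"
```

```text
t 8.8 pos [ 0.5213 -0.3097  0.3667] F [ 0.2 -0.3 -4.3] w 0.0167
shift cur axes [10.17  2.67  0.05] final axes [9.23 5.04 0.06] rot [ 0.    0.   -2.03]
```

Emit:
servo_tool(commands=[{"tx":0.7,"ty":0.2,"tz":0,"ax":0,"ay":0,"az":-0.3},{"tx":0.9,"ty":0.3,"tz":0,"ax":0,"ay":0,"az":-0.5},{"tx":0.9,"ty":0.35,"tz":0,"ax":0,"ay":0,"az":-0.5},{"tx":0.9,"ty":0.42,"tz":0,"ax":0,"ay":0,"az":-0.5},{"tx":0.9,"ty":0.5,"tz":0,"ax":0,"ay":0,"az":-0.2}])

```text
time: 9.3
tool_pos: [0.5763, -0.1748, 0.3613]
eef_rot: [-0.002, 0.659, 0.752, -0.002]
ft_force: [0.1, 0.7, -5.1]
width: 0.0169
```

Emit:
servo_tool(commands=[{"tx":0.9,"ty":0.5,"tz":0,"ax":0,"ay":0,"az":0},{"tx":0.9,"ty":0.5,"tz":0,"ax":0,"ay":0,"az":0},{"tx":0.9,"ty":0.5,"tz":0,"ax":0,"ay":0,"az":0},{"tx":0.8,"ty":0.4,"tz":0,"ax":0,"ay":0,"az":0},{"tx":0.4,"ty":0.2,"tz":0,"ax":0,"ay":0,"az":0}])

```text
time: 9.8
tool_pos: [0.6244, -0.0291, 0.3581]
eef_rot: [-0.005, 0.648, 0.761, -0.001]
ft_force: [-0.8, 0.5, -3.8]
width: 0.0166
```

```bash
python3 -c "
from h import *
plan(.6381,-.0167,.365,96.93)"
```

```text
t 9.8 pos [ 0.6244 -0.0291  0.3581] F [-0.8  0.5 -3.8] w 0.0166
shift cur axes [ 0.34  0.51 -0.23] final axes [ 0.35  0.5  -0.23] rot [-0.07 -0.05  0.33]
```

Emit:
servo_tool(commands=[{"tx":0.2,"ty":0.5,"tz":-0.2,"ax":-0.06,"ay":-0.05,"az":0.33},{"tx":0,"ty":0,"tz":0,"ax":0,"ay":0,"az":0},{"tx":0,"ty":0,"tz":0,"ax":0,"ay":0,"az":0}])

```text
time: 10.1
tool_pos: [0.6383, -0.0133, 0.3625]
eef_rot: [-0.002, 0.659, 0.752, -0.001]
ft_force: [-0.5, -0.3, -4.5]
width: 0.0166
```

```bash
python3 -c "
from h import *
plan(.6381,-.0167,.365,96.93)"
```

```text
t 10.1 pos [ 0.6383 -0.0133  0.3625] F [-0.5 -0.3 -4.5] w 0.0166
shift cur axes [-0.11 -0.02 -0.08] final axes [-0.11 -0.02 -0.08] rot [-0.03 -0.02  0.09]
```

Emit:
servo_tool(commands=[{"tx":-0.1,"ty":-0.02,"tz":0.2,"ax":-0.03,"ay":-0.02,"az":0.1},{"tx":0,"ty":0,"tz":0.2,"ax":0,"ay":0,"az":0},{"tx":0,"ty":0,"tz":0,"ax":0,"ay":0,"az":0}])

```text
time: 10.4
tool_pos: [0.637, -0.0175, 0.3485]
eef_rot: [0.0, 0.663, 0.748, -0.001]
ft_force: [-0.3, 0.1, -3.9]
width: 0.0168
```

```bash
python3 -c "
from h import *
plan(.6381,-.0167,.345,96.93)
im,d,P,K=cam('wrist'); cv2.imwrite('pics/w6.png',im)
print(spotter.recognise('wrist','seat')[:1])
plan(.6381,-.0167,.345,96.93)
x=proj(np.array([[.6299,.043,.298],[.6299,.043,.284]]),K);print(x)
cv2.imwrite('pics/w6z.png',cv2.resize(im[80:200,220:340],None,fx=5,fy=5,interpolation=cv2.INTER_CUBIC))
"
```

```text
t 10.4 pos [ 0.637  -0.0175  0.3485] F [-0.3  0.1 -3.9] w 0.0168
shift cur axes [0.02 0.04 0.12] final axes [0.02 0.04 0.12] rot [-0.01  0.01 -0.01]
[{'at': [115.9, 163.8], 'p': 0.59}]
t 10.5 pos [ 0.6374 -0.0175  0.3494] F [-0.1 -0.1 -3.9] w 0.0171
shift cur axes [0.02 0.03 0.15] final axes [0.02 0.03 0.15] rot [ 0.    0.01 -0.01]
[[276.10071068 138.77181661]
 [275.97899183 137.03276338]]
```

View pics/w6.png

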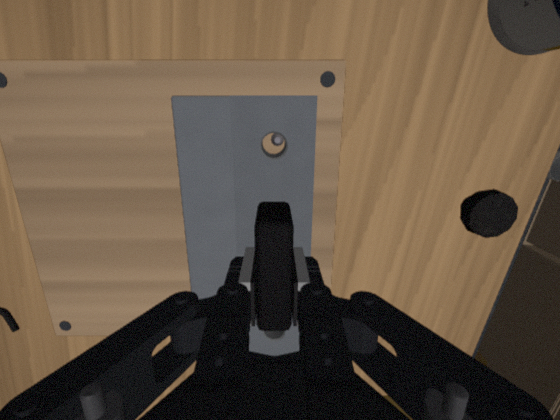

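View pics/w6z.png

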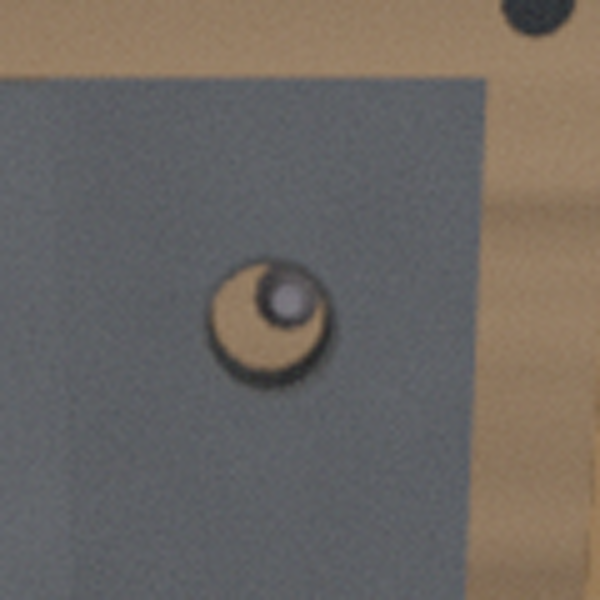

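```bash
python3 - <<'E'
from h import *
c=viewer.get_calibration("wrist");T=np.array(c["T_tool_cam"]);f=210/np.tan(np.radians(c["vfov"])/2)
def pj(p):
    q=T[:3,:3].T@(np.array(p)-T[:3,3]);return np.array([c["cx"]+f*q[0]/q[2],c["cy"]+f*q[1]/q[2]])
h=np.array([60.3,-1.,11.2])/1e3
print("hole top",pj(h),"hole bottom",pj(h+[0,0,.018]),"axis at pegtop",pj(h+[0,0,.0402]),"at pegtop of peg shifted 1mm x/y",pj(h+[.001,0,.0402]),pj(h+[0,.001,.0402]))
E
```

```text
hole top [274.31400546 146.49633554] hole bottom [274.28133027 143.06834547] axis at pegtop [274.24914261 139.69150309] at pegtop of peg shifted 1mm x/y [274.24949888 138.13117704] [275.77356884 139.69111021]
```

Emit:
servo_tool(commands=[{"tx":-0.02,"ty":0.06,"tz":0.3,"ax":0,"ay":0,"az":0},{"tx":0,"ty":0,"tz":0.2,"ax":0,"ay":0,"az":0},{"tx":0,"ty":0,"tz":0,"ax":0,"ay":0,"az":0}])

```text
time: 10.8
tool_pos: [0.6394, -0.0186, 0.3334]
eef_rot: [0.001, 0.664, 0.748, -0.0]
ft_force: [-0.4, -0.3, -3.8]
width: 0.0168
```

```bash
python3 -c "
from h import *
im,d,P,K=cam('wrist'); 
plan(.6381,-.0167,.345,96.93)
cv2.imwrite('pics/w7z.png',cv2.resize(im[80:200,220:340],None,fx=5,fy=5,interpolation=cv2.INTER_CUBIC))
"
```

```text
t 10.85 pos [ 0.6395 -0.0186  0.3337] F [-0.1 -0.2 -3.6] w 0.0171
shift cur axes [ 0.07 -0.04 -0.38] final axes [ 0.07 -0.04 -0.38] rot [ 0.01  0.01 -0.01]
```

View pics/w7z.png

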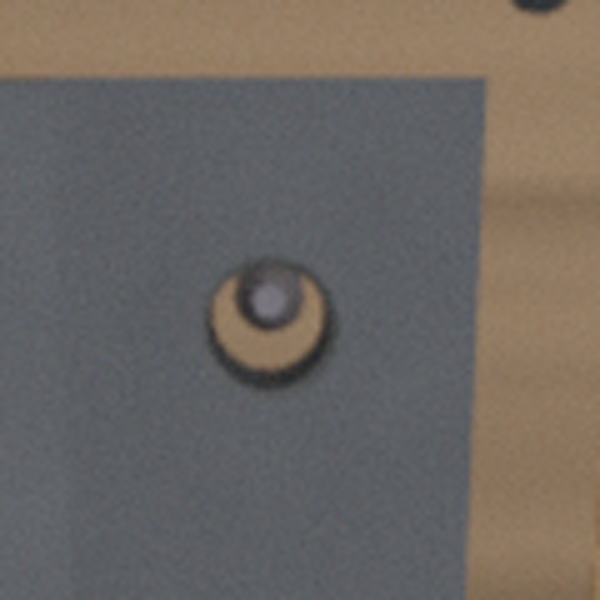

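Emit:
servo_tool(commands=[{"tx":0,"ty":-0.01,"tz":0.2,"ax":0,"ay":0,"az":0},{"tx":0,"ty":0,"tz":0.2,"ax":0,"ay":0,"az":0},{"tx":0,"ty":0,"tz":0,"ax":0,"ay":0,"az":0}])

```text
time: 11.15
tool_pos: [0.6393, -0.0186, 0.3208]
eef_rot: [0.001, 0.664, 0.748, -0.0]
ft_force: [0.9, -0.2, -4.5]
width: 0.0168
```

```bash
python3 -c "
from h import *
im,d,P,K=cam('wrist'); 
plan(.6394,-.0186,.3132,96.93)
cv2.imwrite('pics/w8z.png',cv2.resize(im[80:200,220:340],None,fx=5,fy=5,interpolation=cv2.INTER_CUBIC))
"
```

```text
t 11.2 pos [ 0.6394 -0.0185  0.3212] F [-0.1 -0.7 -4.6] w 0.0166
shift cur axes [-0.   -0.    0.27] final axes [-0.   -0.    0.27] rot [ 0.01  0.01 -0.01]
```

View pics/w8z.png

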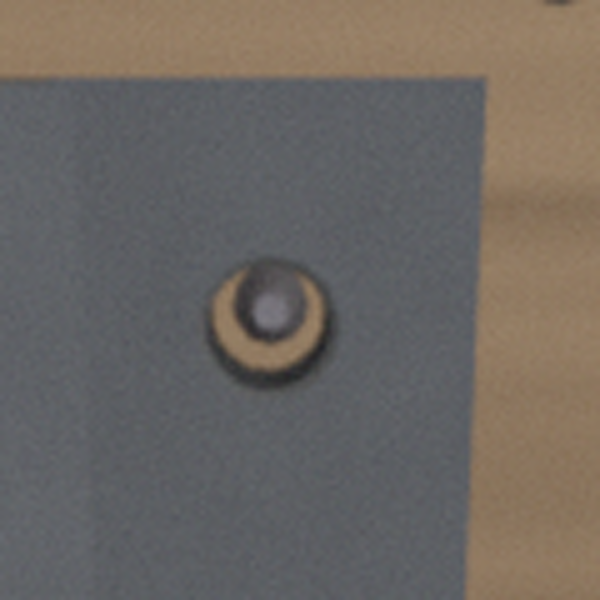

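Emit:
servo_tool(commands=[{"tx":0,"ty":0,"tz":0.15,"ax":0,"ay":0,"az":0},{"tx":0,"ty":0,"tz":0.1,"ax":0,"ay":0,"az":0},{"tx":0,"ty":0,"tz":0.05,"ax":0,"ay":0,"az":0}])

```text
time: 11.5
tool_pos: [0.6396, -0.0185, 0.3147]
eef_rot: [0.002, 0.664, 0.748, 0.001]
ft_force: [-11.1, -2.4, 22.6]
width: 0.0166
```

```bash
python3 -c "
from h import *
plan(.6394,-.0186,.3132,96.93)
"
```

```text
t 11.5 pos [ 0.6396 -0.0185  0.3147] F [-11.1  -2.4  22.6] w 0.0166
shift cur axes [-0.   -0.01  0.05] final axes [-0.   -0.01  0.05] rot [ 0.03  0.02 -0.02]
```

Emit:
servo_tool(commands=[{"tx":0,"ty":-0.04,"tz":0,"ax":0,"ay":0,"az":0},{"tx":0,"ty":-0.02,"tz":0.03,"ax":0,"ay":0,"az":0}])

```text
time: 11.7
tool_pos: [0.6382, -0.0186, 0.3148]
eef_rot: [0.003, 0.664, 0.748, 0.001]
ft_force: [-1.5, -0.2, 6.0]
width: 0.0168
```

```bash
python3 -c "
from h import *
im,d,P,K=cam('wrist'); 
plan(.6394,-.0186,.3132,96.93)
zz=P[...,2]
print('bar top z', np.nanmedian(zz[100:130,190:300]), [np.nanmedian(zz[a:a+12,b:b+15]).round(4) for a,b in((100,180),(100,295),(220,195),(220,295))],'board',np.nanmedian(zz[150:200,60:150]))
cv2.imwrite('pics/w9z.png',cv2.resize(im[80:200,220:340],None,fx=5,fy=5,interpolation=cv2.INTER_CUBIC))
"
```

```text
t 11.75 pos [ 0.6382 -0.0186  0.3148] F [-0.6 -0.3  3.2] w 0.0168
shift cur axes [-0.    0.04  0.05] final axes [-0.01  0.04  0.05] rot [ 0.05  0.02 -0.02]
bar top z 0.3022635109543286 [np.float64(0.3023), np.float64(0.3022), np.float64(0.3024), np.float64(0.3023)] board 0.2843853155893694
```

View pics/w9z.png

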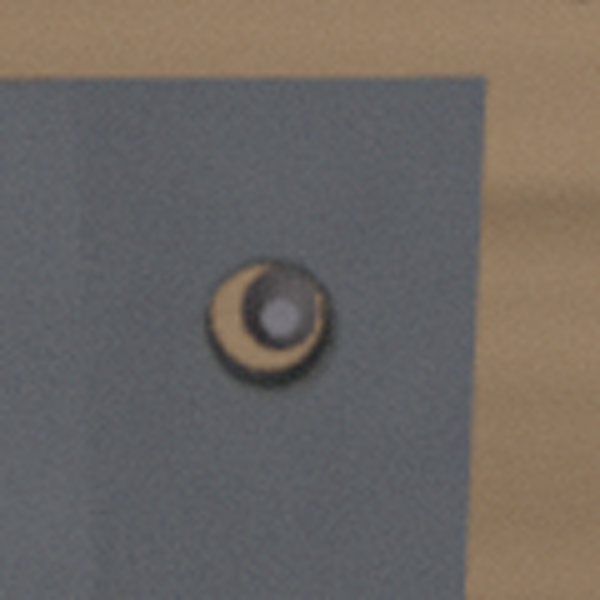

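Emit:
servo_tool(commands=[{"tx":0,"ty":0.03,"tz":0,"ax":0,"ay":0,"az":0},{"tx":0,"ty":0,"tz":0,"ax":0,"ay":0,"az":0}])

```text
time: 11.95
tool_pos: [0.639, -0.0185, 0.3148]
eef_rot: [0.003, 0.664, 0.748, 0.001]
ft_force: [-1.0, -0.4, 0.4]
width: 0.0167
```

Emit:
servo_tool(commands=[{"tx":0,"ty":0,"tz":0,"ax":0,"ay":0,"az":0},{"tx":0,"ty":0,"tz":0,"ax":0,"ay":0,"az":0},{"tx":0,"ty":0,"tz":0,"ax":0,"ay":0,"az":0},{"tx":0,"ty":0,"tz":0,"ax":0,"ay":0,"az":0}], gripper=-1)

```text
time: 12.35
tool_pos: [0.6394, -0.0183, 0.3146]
eef_rot: [0.003, 0.664, 0.748, 0.001]
ft_force: [0.3, -1.2, 0.7]
width: 0.074
```

Emit:
servo_tool(commands=[{"tx":0,"ty":0,"tz":-0.6,"ax":0,"ay":0,"az":0},{"tx":0,"ty":0,"tz":-1,"ax":0,"ay":0,"az":0},{"tx":0,"ty":0,"tz":-1,"ax":0,"ay":0,"az":0},{"tx":0,"ty":0,"tz":-1,"ax":0,"ay":0,"az":0},{"tx":0.3,"ty":0,"tz":-1,"ax":0,"ay":0,"az":0}])

```text
time: 12.85
tool_pos: [0.6362, -0.0108, 0.4524]
eef_rot: [0.0, 0.664, 0.747, -0.001]
ft_force: [-0.1, -0.1, -0.1]
width: 0.0856
```

Emit:
servo_tool(commands=[{"tx":0.6,"ty":-0.1,"tz":-1,"ax":0,"ay":0,"az":0},{"tx":1,"ty":-0.2,"tz":-0.6,"ax":0,"ay":0,"az":0},{"tx":0,"ty":0,"tz":0,"ax":0,"ay":0,"az":0}])

```text
time: 13.15
tool_pos: [0.6217, 0.0385, 0.5068]
eef_rot: [0.002, 0.664, 0.747, 0.001]
ft_force: [0.1, 0.9, 0.1]
width: 0.085
```

```bash
python3 -c "
from h import *
im,d,P,K=cam('wrist'); cv2.imwrite('pics/w10.png',im);np.savez('w10.npz',im=im,P=P)
plan(.6394,-.0186,.5,96.93)
"
```

```text
t 13.2 pos [0.6222 0.0359 0.5055] F [ 0.1 -0.1 -0.1] w 0.085
shift cur axes [-1.87  0.36  0.19] final axes [-1.87  0.35  0.18] rot [ 0.02  0.02 -0.05]
```

View pics/w10.png

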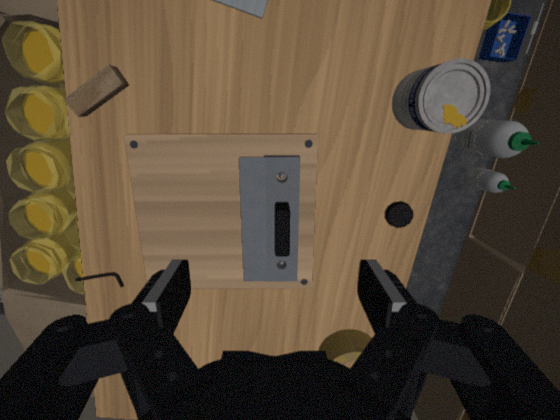

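```bash
python3 - <<'E'
from h import *
z=np.load("w10.npz");P=z["P"];zz=P[...,2]
roi=np.zeros(zz.shape,bool);roi[120:300,110:330]=1
for lo,hi in((.279,.29),(.296,.312),(.325,.35)):
    m=blob(roi&(zz>lo)&(zz<hi))[0]; print(np.median(zz[m]),rect(P,m))
plan(.535,.345,.505,90)
E
```

```text
0.2843383754604726 (array([563. , -26.1]), array([220.3, 240.1], dtype=float32), 7.01, 19487)
0.3022702958923165 (array([622.1, -19.5]), array([ 74.1, 170.1], dtype=float32), 96.9, 6292)
0.3369740793946763 (array([637.4, -17.1]), array([16.9, 59.5], dtype=float32), 97.01, 731)
t 13.2 pos [0.6222 0.0359 0.5055] F [ 0.1 -0.1 -0.1] w 0.085
shift cur axes [ 1.057e+01 -1.700e+00 -1.000e-02] final axes [10.3  -2.91  0.02] rot [0.03 0.02 0.96]
```

Emit:
servo_tool(commands=[{"tx":1,"ty":-0.15,"tz":0,"ax":0,"ay":0,"az":0.2},{"tx":1,"ty":-0.2,"tz":0,"ax":0,"ay":0,"az":0.4},{"tx":1,"ty":-0.25,"tz":0,"ax":0,"ay":0,"az":0.4},{"tx":1,"ty":-0.28,"tz":0,"ax":0,"ay":0,"az":0},{"tx":1,"ty":-0.28,"tz":0,"ax":0,"ay":0,"az":0}])

```text
time: 13.7
tool_pos: [0.5826, 0.1798, 0.5005]
eef_rot: [0.002, 0.715, 0.699, -0.002]
ft_force: [0.4, 0.0, 0.7]
width: 0.0855
```

Emit:
servo_tool(commands=[{"tx":1,"ty":-0.28,"tz":0,"ax":0,"ay":0,"az":0},{"tx":1,"ty":-0.28,"tz":0,"ax":0,"ay":0,"az":0},{"tx":1,"ty":-0.28,"tz":0,"ax":0,"ay":0,"az":0},{"tx":0.8,"ty":-0.28,"tz":0,"ax":0,"ay":0,"az":0},{"tx":0,"ty":0,"tz":0,"ax":0,"ay":0,"az":0}])

```text
time: 14.2
tool_pos: [0.5503, 0.2988, 0.495]
eef_rot: [0.001, 0.715, 0.699, -0.005]
ft_force: [0.3, 0.2, -0.5]
width: 0.0853
```

```bash
python3 -c "
from h import *
im,d,P,K=cam('wrist'); cv2.imwrite('pics/w11.png',im);np.savez('w11.npz',im=im,P=P)
plan(.535,.345,.5,90)
"
```

```text
t 14.25 pos [0.5513 0.297  0.4949] F [-0.   0.2  0.2] w 0.0856
shift cur axes [ 1.59 -0.58 -0.18] final axes [ 1.6  -0.54 -0.17] rot [-0.04  0.08 -0.2 ]
```

View pics/w11.png

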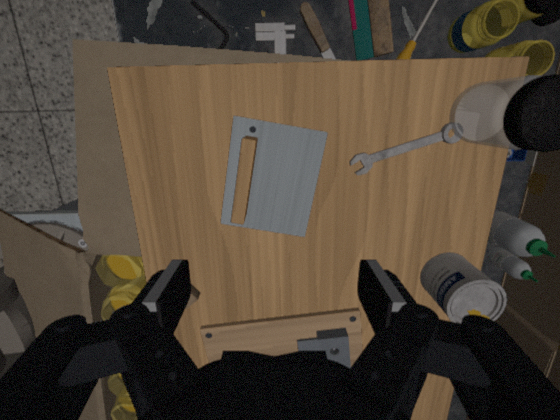

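```bash
python3 - <<'E'
from h import *
z=np.load("w11.npz");P=z["P"];zz=P[...,2]
roi=np.zeros(zz.shape,bool);roi[105:245,210:335]=1
m=blob(roi&(zz>.3)&(zz<.33))[0]; print(np.median(zz[m]),rect(P,m),P[m].mean(0))
# plate by color
im=z["im"].astype(int); sat=im.max(-1)-im.min(-1)
m=blob(roi&(sat<40))[0]; print(np.median(zz[m]),rect(P,m))
E
```

```text
0.31810496777871977 (array([512.3, 299.6]), array([16.1, 99.8], dtype=float32), 79.02, 1278) [0.51339041 0.30277891 0.31751123]
nan (array([544.1, 291.9]), array([116.9, 142.7], dtype=float32), 79.01, 8807)
```

```bash
python3 -c "
from h import *
plan(.5123,.299,.36,79.0)
"
```

```text
t 14.25 pos [0.5513 0.297  0.4949] F [-0.   0.2  0.2] w 0.0856
shift cur axes [ 0.08 -1.28  4.5 ] final axes [-0.18 -1.29  4.5 ] rot [-0.03  0.08  1.4 ]
```

Emit:
servo_tool(commands=[{"tx":0,"ty":-0.3,"tz":0.6,"ax":-0.03,"ay":0.08,"az":0.4},{"tx":0,"ty":-0.4,"tz":0.9,"ax":0,"ay":0,"az":0.4},{"tx":0,"ty":-0.4,"tz":0.9,"ax":0,"ay":0,"az":0.4},{"tx":-0.05,"ty":-0.2,"tz":0.9,"ax":0,"ay":0,"az":0.2},{"tx":0,"ty":0,"tz":0.6,"ax":0,"ay":0,"az":0}])

```text
time: 14.75
tool_pos: [0.5153, 0.2921, 0.3733]
eef_rot: [0.001, 0.777, 0.63, 0.0]
ft_force: [0.2, -0.6, -0.4]
width: 0.0854
```

Emit:
servo_tool(commands=[{"tx":0,"ty":0,"tz":0.3,"ax":0,"ay":0,"az":0},{"tx":0,"ty":0,"tz":0,"ax":0,"ay":0,"az":0}])

```text
time: 14.95
tool_pos: [0.516, 0.2886, 0.3612]
eef_rot: [0.001, 0.778, 0.629, -0.002]
ft_force: [0.2, 0.1, -0.6]
width: 0.0855
```

```bash
python3 -c "
from h import *
im,d,P,K=cam('wrist'); cv2.imwrite('pics/w12.png',im);np.savez('w12.npz',im=im,P=P)
plan(.5123,.299,.286,79.0)
zz=P[...,2]
m=blob((zz>.3)&(zz<.33)&(np.indices(zz.shape)[0]<300))[0]; print(np.median(zz[m]),rect(P,m),P[m].mean(0))
"
```

```text
t 15.0 pos [0.5162 0.2887 0.362 ] F [ 1.2 -0.3 -0.1] w 0.0852
shift cur axes [ 0.31 -0.2   2.53] final axes [ 0.31 -0.19  2.53] rot [-0.    0.03 -0.16]
0.31818104826083615 (array([512.5, 299.7]), array([16. , 99.7], dtype=float32), 79.03, 3261) [0.51351558 0.30428231 0.31801752]
```

View pics/w12.png

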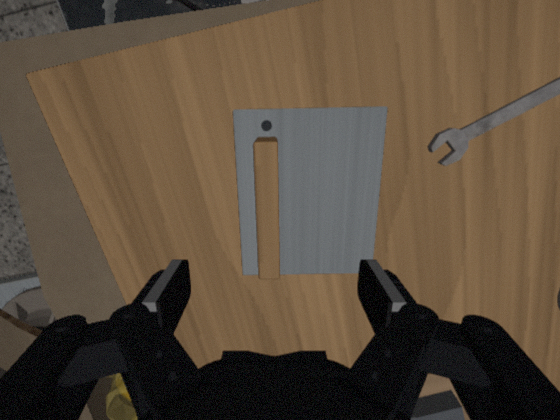

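Emit:
servo_tool(commands=[{"tx":0.33,"ty":-0.17,"tz":0.4,"ax":0,"ay":0.03,"az":-0.16},{"tx":0,"ty":0,"tz":0.8,"ax":0,"ay":0,"az":0},{"tx":0,"ty":0,"tz":0.8,"ax":0,"ay":0,"az":0},{"tx":0,"ty":0,"tz":0,"ax":0,"ay":0,"az":0}])

```text
time: 15.4
tool_pos: [0.5147, 0.3025, 0.302]
eef_rot: [-0.001, 0.77, 0.637, 0.003]
ft_force: [0.3, -0.2, 0.3]
width: 0.0852
```

```bash
python3 -c "
from h import *
plan(.5132,.2995,.286,79.0)
"
```

```text
t 15.4 pos [0.5147 0.3025 0.302 ] F [ 0.3 -0.2  0.3] w 0.0852
shift cur axes [-0.11 -0.03  0.53] final axes [-0.11 -0.03  0.53] rot [ 0.03 -0.04  0.03]
```

Emit:
servo_tool(commands=[{"tx":-0.11,"ty":-0.04,"tz":0.5,"ax":0.03,"ay":-0.04,"az":0.03},{"tx":0,"ty":0,"tz":0,"ax":0,"ay":0,"az":0}])

```text
time: 15.6
tool_pos: [0.5131, 0.3006, 0.2874]
eef_rot: [-0.001, 0.771, 0.637, 0.001]
ft_force: [-0.7, 0.1, 0.2]
width: 0.0853
```

```bash
python3 -c "
from h import *
plan(.5132,.2995,.286,79.0)
"
```

```text
t 15.6 pos [0.5131 0.3006 0.2874] F [-0.7  0.1  0.2] w 0.0853
shift cur axes [-0.04  0.01  0.05] final axes [-0.04  0.01  0.05] rot [-0.   -0.01  0.01]
```

Emit:
servo_tool(commands=[{"tx":0,"ty":0,"tz":0,"ax":0,"ay":0,"az":0},{"tx":0,"ty":0,"tz":0,"ax":0,"ay":0,"az":0},{"tx":0,"ty":0,"tz":0,"ax":0,"ay":0,"az":0},{"tx":0,"ty":0,"tz":0,"ax":0,"ay":0,"az":0},{"tx":0,"ty":0,"tz":0,"ax":0,"ay":0,"az":0}], gripper=1, grip_force=90)

```text
time: 16.1
tool_pos: [0.5142, 0.3018, 0.2908]
eef_rot: [-0.0, 0.771, 0.637, 0.003]
ft_force: [-0.3, -2.3, -1.1]
width: 0.0143
```

Emit:
servo_tool(commands=[{"tx":0,"ty":0,"tz":-0.5,"ax":0,"ay":0,"az":0},{"tx":0,"ty":0,"tz":-0.6,"ax":0,"ay":0,"az":0},{"tx":0,"ty":0,"tz":-0.6,"ax":0,"ay":0,"az":0},{"tx":0,"ty":0,"tz":0,"ax":0,"ay":0,"az":0},{"tx":0,"ty":0,"tz":0,"ax":0,"ay":0,"az":0}])

```text
time: 16.6
tool_pos: [0.5135, 0.3013, 0.3457]
eef_rot: [-0.0, 0.771, 0.637, 0.002]
ft_force: [-0.4, 0.5, -3.0]
width: 0.0143
```

```bash
python3 -c "
from h import *
im,d,P,K=cam('wrist'); cv2.imwrite('pics/w13.png',im)
plan(.5132,.2995,.286,79.0)
s=bot.read_state();np.savez('w13.npz',im=im,P=P,tp=s['tool_pos'],q=s['eef_rot'])
"
```

```text
t 16.65 pos [0.5135 0.3014 0.3457] F [ 0.1  0.5 -2.5] w 0.0149
shift cur axes [-0.07 -0.    1.99] final axes [-0.06  0.    1.99] rot [ 0.02 -0.03  0.01]
```

View pics/w13.png

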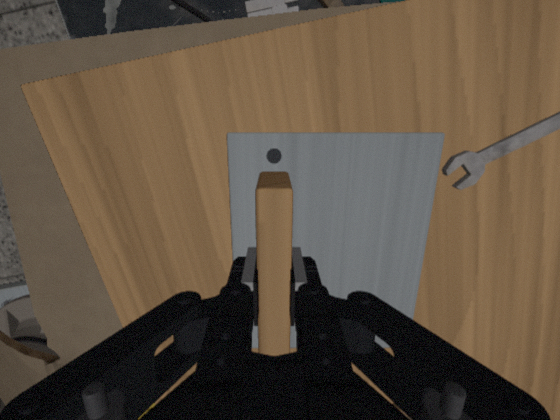

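```bash
python3 - <<'E'
from h import *
z=np.load('w13.npz');P=z['P'];R=q2R(z['q']);im=z['im']
T=(P-z['tp'])@R
iz=im.astype(int);sat=iz.max(-1)-iz.min(-1)
roi=np.zeros(sat.shape,bool);roi[125:300,222:450]=1
val=roi&(sat<40)&np.isfinite(P[...,2])
print("valid frac",val.sum(),(roi&(sat<40)).sum())
m=val&(P[...,2]>.31)&(P[...,2]<.36)
roi2=np.zeros_like(roi);roi2[136:300,300:430]=1
p=T[m&roi2];print(len(p))
if len(p)>50:
    A=np.c_[p[:,:2],np.ones(len(p))]
    for _ in range(4):
        k=np.linalg.lstsq(A,p[:,2],rcond=None)[0]; r=p[:,2]-A@k; ok=abs(r)<.003; A,p=A[ok],p[ok]
    print("plane",k)
# batten top in tool
b=(sat>50)&(T[...,2]<-.015+.0)&(T[...,2]>-.05);b[:170]=0;b[:, :250]=0;b[:,300:]=0
bb=blob(b)[0];print("batten top z",np.median(T[bb][:,2]),np.median(T[bb][:,1]), T[bb][:,0].max())
# edges via ray-plane at tool z = zp, using colour mask
c=viewer.get_calibration("wrist");Tc=np.array(c["T_tool_cam"]);f=210/np.tan(np.radians(c["vfov"])/2)
def ray(u,v,zp):
    d=Tc[:3,:3]@np.stack([(u-c["cx"])/f,(v-c["cy"])/f,np.ones_like(u)]);s=(zp-Tc[2,3])/d[2];return (Tc[:3,3,None]+d*s)
g=cv2.GaussianBlur(sat.astype(np.float32),(3,3),0)
zp=np.median(p[:,2]) if len(p)>50 else .008
print("zp",zp)
# far end
us=np.arange(310,430,5.);vs=[]
for u in us:
    col=g[120:150,int(u)];i=np.argmax(col<40);vs.append(120+i)
q=ray(us,np.array(vs,float),zp);print("end edge",np.polyfit(q[1],q[0],1),np.median(q[0]))
vs2=np.arange(150,290,5.);uf=[];ur=[]
for v in vs2:
    row=g[int(v)];
    i=np.argmax(row[380:460]>40)+380;uf.append(i)
    j=np.argmax(row[215:260]<40)+215;ur.append(j)
q=ray(np.array(uf,float),vs2,zp);print("front",np.polyfit(q[0],q[1],1),q[1].round(4))
vr=vs2[:19];q=ray(np.array(ur,float)[:19],vr,zp);print("rear",np.polyfit(q[0],q[1],1),q[1].round(4))
E
```

```text
valid frac 29987 30107
19546
plane [0.00535188 0.00317976 0.01241176]
batten top z -0.027488955488341286 -0.0003300235221278236 0.04745228930509242
zp 0.012687322036226903
end edge [-0.00029876  0.06723693] 0.06722259950306483
front [-0.00412964  0.08913622] [0.089  0.0889 0.0888 0.0888 0.0887 0.0892 0.0891 0.0891 0.089  0.0889
 0.0889 0.0888 0.0893 0.0892 0.0892 0.0891 0.089  0.089  0.0889 0.0894
 0.0893 0.0893 0.0892 0.0891 0.0891 0.089  0.0889 0.0895]
rear [ 0.00161953 -0.02588475] [-0.0257 -0.0258 -0.026  -0.0256 -0.0257 -0.0258 -0.026  -0.0261 -0.0257
 -0.0258 -0.026  -0.0255 -0.0257 -0.0258 -0.026  -0.0261 -0.0257 -0.0258
 -0.026 ]
```

```bash
python3 -c "
from h import *
plan(.448,-.038,.345,97.0)
"
```

```text
t 16.65 pos [0.5135 0.3014 0.3457] F [ 0.1  0.5 -2.5] w 0.0149
shift cur axes [-11.52  -0.    -0.02] final axes [-10.96  -3.55   0.02] rot [ 0.03 -0.03 -2.6 ]
```

Emit:
servo_tool(commands=[{"tx":-0.6,"ty":0,"tz":0,"ax":0,"ay":0,"az":0},{"tx":-0.9,"ty":0,"tz":0,"ax":0,"ay":0,"az":0},{"tx":-0.9,"ty":0,"tz":0,"ax":0,"ay":0,"az":0},{"tx":-0.9,"ty":0,"tz":0,"ax":0,"ay":0,"az":0},{"tx":-0.9,"ty":0,"tz":0,"ax":0,"ay":0,"az":0}])

```text
time: 17.15
tool_pos: [0.487, 0.1767, 0.3404]
eef_rot: [-0.003, 0.769, 0.639, -0.0]
ft_force: [0.2, 0.9, -2.1]
width: 0.0148
```

Emit:
servo_tool(commands=[{"tx":-0.9,"ty":0,"tz":0,"ax":0,"ay":0,"az":0},{"tx":-0.9,"ty":0,"tz":0,"ax":0,"ay":0,"az":-0.3},{"tx":-0.8,"ty":0,"tz":0,"ax":0,"ay":0,"az":-0.6},{"tx":-0.7,"ty":-0.1,"tz":0,"ax":0,"ay":0,"az":-0.6},{"tx":-0.5,"ty":-0.1,"tz":0,"ax":0,"ay":0,"az":-0.6}])

```text
time: 17.65
tool_pos: [0.4624, 0.057, 0.3362]
eef_rot: [-0.004, 0.681, 0.732, -0.002]
ft_force: [0.0, 0.8, -2.8]
width: 0.0148
```

```bash
python3 -c "
from h import *
plan(.448,-.038,.345,97.0)
"
```

```text
t 17.65 pos [0.4624 0.057  0.3362] F [ 0.   0.8 -2.8] w 0.0148
shift cur axes [-3.12 -0.71 -0.3 ] final axes [-3.08 -0.86 -0.29] rot [-0.07 -0.02 -0.41]
```

Emit:
servo_tool(commands=[{"tx":-0.7,"ty":-0.2,"tz":-0.2,"ax":-0.05,"ay":0,"az":-0.2},{"tx":-0.8,"ty":-0.25,"tz":0,"ax":0,"ay":0,"az":-0.1},{"tx":-0.8,"ty":-0.25,"tz":0,"ax":0,"ay":0,"az":0},{"tx":-0.5,"ty":-0.15,"tz":0,"ax":0,"ay":0,"az":0},{"tx":0,"ty":0,"tz":0,"ax":0,"ay":0,"az":0}])

```text
time: 18.15
tool_pos: [0.442, -0.0351, 0.3386]
eef_rot: [-0.004, 0.667, 0.745, -0.002]
ft_force: [-0.2, 0.2, -3.6]
width: 0.0145
```

```bash
python3 -c "
from h import *
plan(.448,-.038,.325,97.0)
im,d,P,K=cam('wrist'); cv2.imwrite('pics/w14.png',im)
"
```

```text
t 18.15 pos [ 0.442  -0.0351  0.3386] F [-0.2  0.2 -3.6] w 0.0145
shift cur axes [-0.12  0.19  0.45] final axes [-0.12  0.19  0.45] rot [-0.06 -0.02 -0.09]
```

View pics/w14.png

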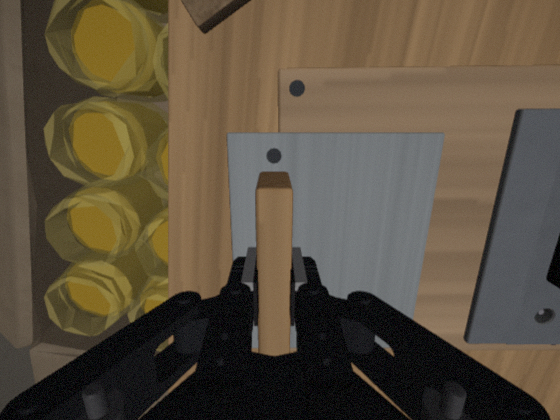

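Emit:
servo_tool(commands=[{"tx":-0.12,"ty":0.1,"tz":0.3,"ax":-0.06,"ay":-0.02,"az":-0.09},{"tx":0,"ty":0,"tz":0.4,"ax":0,"ay":0,"az":0},{"tx":0,"ty":0,"tz":0.2,"ax":0,"ay":0,"az":0},{"tx":0,"ty":0,"tz":0,"ax":0,"ay":0,"az":0}])

```text
time: 18.6
tool_pos: [0.4455, -0.0351, 0.3077]
eef_rot: [-0.001, 0.661, 0.751, -0.0]
ft_force: [-0.3, 0.3, -2.4]
width: 0.0146
```

```bash
python3 -c "
from h import *
plan(.448,-.038,.305,97.0)
plan(.5175,-.0295,.305,97.0)
"
```

```text
t 18.6 pos [ 0.4455 -0.0351  0.3077] F [-0.3  0.3 -2.4] w 0.0146
shift cur axes [-0.11  0.07  0.09] final axes [-0.11  0.07  0.09] rot [-0.01 -0.01  0.04]
t 18.6 pos [ 0.4455 -0.0351  0.3077] F [-0.3  0.3 -2.4] w 0.0146
shift cur axes [-0.12  2.41  0.09] final axes [-0.11  2.41  0.09] rot [-0.01 -0.01  0.04]
```

Emit:
servo_tool(commands=[{"tx":-0.11,"ty":0.5,"tz":0.08,"ax":0,"ay":0,"az":0.04},{"tx":0,"ty":0.3,"tz":0,"ax":0,"ay":0,"az":0},{"tx":0,"ty":0,"tz":0,"ax":0,"ay":0,"az":0}])

```text
time: 18.9
tool_pos: [0.4703, -0.0342, 0.3047]
eef_rot: [-0.002, 0.662, 0.75, -0.0]
ft_force: [-1.2, -0.5, -4.0]
width: 0.0142
```

```bash
cat > chk.py <<'E'
from h import *
import sys
im,d,P,K=cam('wrist'); cv2.imwrite(f'pics/{sys.argv[1]}.png',im)
s=bot.read_state()
zz=P[...,2];iz=im.astype(int);sat=iz.max(-1)-iz.min(-1)
v,u=np.indices(zz.shape)
def plane(m):
    p=P[m&np.isfinite(zz)];A=np.c_[p[:,:2]-[.5,-.03],np.ones(len(p))]
    for _ in range(5):
        k=np.linalg.lstsq(A,p[:,2],rcond=None)[0];r=p[:,2]-A@k;ok=abs(r)<.0025;A,p=A[ok],p[ok]
    return k.round(4),len(p)
bz=.2843
fr=(v<230)&(u>300)
pl=blob(fr&(sat<40)&(zz<.2985))[0]; bar=blob((v<250)&(u>300)&(zz>.2995)&(zz<.306))[0]
print("plate plane",plane(pl),"bar",plane(bar))
# plate front edge: rows
def edge(m,side):
    pts=[]
    for r in range(145,250,3):
        c=np.flatnonzero(m[r])
        if len(c): pts.append(P[r,c[-1] if side>0 else c[0],:2])
    pts=np.array(pts); k=np.polyfit(pts[:,1],pts[:,0],1); 
    return pts,np.degrees(np.arctan2(1,k[0]))
a,ha=edge(pl,1); b,hb=edge(bar,-1)
print("front edge heading",ha,"lip heading",hb)
n=np.array([np.cos(np.radians(6.95)),np.sin(np.radians(6.95))]);t=np.array([-n[1],n[0]])
print("front along n",np.median(a@n)*1000,"lip front",np.median(b@n)*1000)
# +y ends
e=[];f=[]
for c in range(0,560,2):
    r=np.flatnonzero(pl[:,c]); 
    if len(r)>20: e.append(P[r[0],c,:2]@t*1000)
    r=np.flatnonzero(bar[:,c])
    if len(r)>20: f.append(P[r[0],c,:2]@t*1000)
print("plate end t",np.median(e),"bar end t",np.median(f),"diff want 15")
plan(.5175,-.0295,.305,97.0)
E
python3 chk.py w15
```

```text
plate plane (array([-0.0062, -0.0041,  0.2922]), 13245) bar (array([0.0104, 0.0014, 0.301 ]), 8609)
front edge heading 98.26064224206053 lip heading 97.15988670130926
front along n 555.0245711336502 lip front 578.2994198033219
plate end t -23.18944839221692 bar end t -10.352847920507987 diff want 15
t 18.95 pos [ 0.4698 -0.0343  0.3047] F [-0.4  0.5 -3.2] w 0.0149
shift cur axes [-0.04  1.6  -0.01] final axes [-0.03  1.6  -0.01] rot [-0.02 -0.02  0.01]
```

View pics/w15.png

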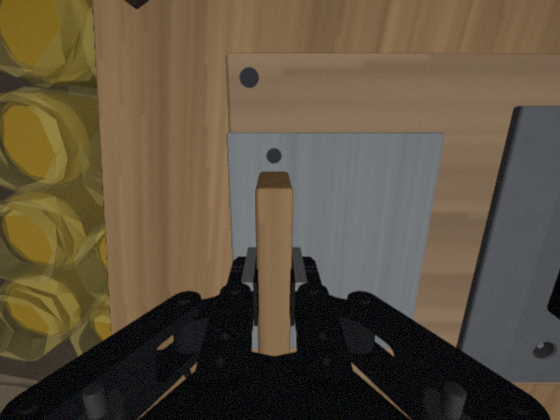

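Emit:
servo_tool(commands=[{"tx":-0.05,"ty":0.3,"tz":0,"ax":0,"ay":0,"az":0},{"tx":0,"ty":0.3,"tz":0,"ax":0,"ay":0,"az":0},{"tx":0,"ty":0,"tz":0,"ax":0,"ay":0,"az":0}])

```text
time: 19.25
tool_pos: [0.4889, -0.0334, 0.3051]
eef_rot: [-0.001, 0.662, 0.75, -0.0]
ft_force: [0.2, 0.2, -2.9]
width: 0.0146
```

```bash
python3 chk.py w16
```

```text
plate plane (array([-0.0052, -0.0049,  0.2927]), 13231) bar (array([ 0.0061, -0.0007,  0.3015]), 13397)
front edge heading 99.74862412525204 lip heading 96.81701810232227
front along n 573.9362843312889 lip front 578.3891507948968
plate end t -24.637947225395262 bar end t -10.018353729305405 diff want 15
t 19.3 pos [ 0.4884 -0.0335  0.3051] F [ 0.6 -0.1 -2.8] w 0.0145
shift cur axes [ 0.01  0.98 -0.  ] final axes [0.01 0.98 0.  ] rot [-0.02 -0.01  0.02]
```

View pics/w16.png

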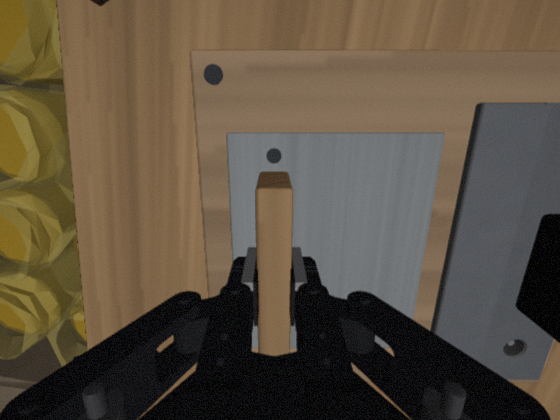

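```bash
cat > sq.py <<'E'
from h import *
import sys
im=cv2.imread(f'pics/{sys.argv[1]}.png'); s=bot.read_state()
c=viewer.get_calibration("wrist");f=210/np.tan(np.radians(c["vfov"])/2)
T=np.array(c["T_tool_cam"]);Rt=q2R(s["eef_rot"]);Rw=Rt@T[:3,:3];tw=Rt@T[:3,3]+s["tool_pos"]
def ray(u,v,z):
    d=Rw@np.array([(u-c["cx"])/f,(v-c["cy"])/f,1.]);return (tw+d*(z-tw[2])/d[2])[:2]*1000
g=cv2.GaussianBlur(im,(3,3),0).astype(float)
rb=g[...,2]-g[...,0]   # wood red-blue: high on wood, low on metal
A=[];B=[];L=[]
for r in range(140,300,6):
    row=rb[r]; wood=row>25
    st=int(sys.argv[2]); 
    i=st+np.argmax(wood[st:]); j=i+np.argmax(~wood[i:])
    # subpixel skip
    A.append(ray(i-.5,r,.2925));B.append(ray(j-.5,r,.2963)); L.append((r,i,j))
A=np.array(A);B=np.array(B);print(L[::5])
for n,p in(("plate",A),("lip",B)):
    k=np.polyfit(p[:,1],p[:,0],1);print(n,"heading",np.degrees(np.arctan2(1,k[0])).round(2),"x at y=-30",np.polyval(k,-30).round(1),"rms",np.std(p[:,0]-np.polyval(k,p[:,1])).round(2))
E
python3 sq.py w16 390;python3 -c "
from h import *
print(cv2.imread('pics/w16.png')[200,400:490].tolist()[::4])"
```

```text
[(140, np.int64(444), np.int64(469)), (170, np.int64(439), np.int64(463)), (200, np.int64(434), np.int64(457)), (230, np.int64(429), np.int64(450)), (260, np.int64(423), np.int64(445)), (290, np.int64(418), np.int64(438))]
plate heading 97.2 x at y=-30 576.6 rms 0.18
lip heading 96.93 x at y=-30 586.7 rms 0.17
[[120, 118, 112], [121, 119, 115], [117, 115, 111], [124, 122, 119], [119, 115, 113], [119, 117, 113], [120, 117, 114], [121, 118, 114], [118, 117, 114], [87, 108, 130], [87, 110, 132], [86, 108, 130], [83, 108, 128], [85, 107, 127], [57, 71, 88], [38, 38, 40], [82, 80, 78], [94, 87, 85], [89, 85, 84], [89, 86, 84], [92, 87, 83], [88, 84, 81], [92, 88, 86]]
```

Emit:
servo_tool(commands=[{"tx":0,"ty":0.3,"tz":0,"ax":0,"ay":0,"az":0.02},{"tx":0,"ty":0.4,"tz":0,"ax":0,"ay":0,"az":0},{"tx":0,"ty":0.25,"tz":0,"ax":0,"ay":0,"az":0},{"tx":0,"ty":0,"tz":0,"ax":0,"ay":0,"az":0}])

```text
time: 19.7
tool_pos: [0.5192, -0.0297, 0.3051]
eef_rot: [-0.001, 0.663, 0.749, -0.0]
ft_force: [0.8, -1.1, -2.8]
width: 0.0147
```

```bash
python3 chk.py w17 | tail -4
```

```text
front along n 578.6062472849101 lip front 578.4846954914839
plate end t -24.827305658121134 bar end t -9.952646521665645 diff want 15
t 19.75 pos [ 0.5188 -0.0298  0.3051] F [ 0.4 -0.2 -3.7] w 0.0144
shift cur axes [ 0.01 -0.04  0.  ] final axes [ 0.01 -0.04  0.  ] rot [-0.02 -0.01 -0.01]
```

View pics/w17.png

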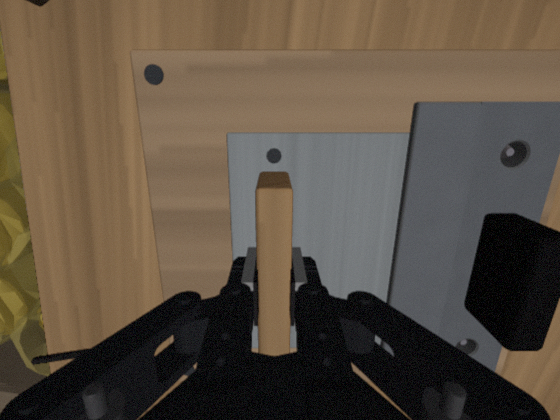

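Emit:
servo_tool(commands=[{"tx":0,"ty":-0.02,"tz":0.08,"ax":0,"ay":0,"az":0},{"tx":0,"ty":0,"tz":0.05,"ax":0,"ay":0,"az":0},{"tx":0,"ty":0,"tz":0.05,"ax":0,"ay":0,"az":0}])

```text
time: 20.05
tool_pos: [0.5179, -0.0299, 0.3006]
eef_rot: [-0.001, 0.663, 0.749, -0.0]
ft_force: [-13.1, -1.4, 33.5]
width: 0.0147
```

```bash
python3 chk.py w18
```

```text
plate plane (array([-0.001 , -0.0022,  0.2884]), 10553) bar (array([ 0.0006, -0.0017,  0.3022]), 19164)
front edge heading 99.79608942278439 lip heading 96.57985363593403
front along n 578.8039725506316 lip front 578.4286055076443
plate end t -24.729294952835076 bar end t -10.131774559808918 diff want 15
t 20.1 pos [ 0.5179 -0.0299  0.3007] F [-5.3 -0.1 13.4] w 0.0146
shift cur axes [ 0.01 -0.01 -0.14] final axes [ 0.01 -0.01 -0.14] rot [-0.01 -0.01 -0.01]
```

```bash
python3 -c "
from h import *
for i in range(5):
    viewer.read_camera('top'); s=bot.read_state(); print(s['time'],s['ft_force'].round(1),s['tool_pos'].round(4))
"
```

```text
20.15 [-6.2 -0.1 13.7] [ 0.5179 -0.0299  0.3007]
20.2 [-6.1 -0.  13.8] [ 0.5179 -0.0299  0.3007]
20.25 [-6.   0.5 14.7] [ 0.5179 -0.0299  0.3007]
20.3 [-5.8 -0.1 13.4] [ 0.5179 -0.0299  0.3007]
20.35 [-6.4 -1.1 14.3] [ 0.5179 -0.0299  0.3007]
```

Emit:
servo_tool(commands=[{"tx":0,"ty":0,"tz":0.07,"ax":0,"ay":0,"az":0},{"tx":0,"ty":0,"tz":0.08,"ax":0,"ay":0,"az":0},{"tx":0,"ty":0,"tz":0.09,"ax":0,"ay":0,"az":0}])

```text
time: 20.65
tool_pos: [0.518, -0.03, 0.3006]
eef_rot: [0.002, 0.663, 0.748, 0.001]
ft_force: [-16.2, -0.7, 37.2]
width: 0.0145
```

```bash
python3 -c "
from h import *
for i in range(5):
    viewer.read_camera('top'); s=bot.read_state(); print(s['time'],s['ft_force'].round(1),s['tool_pos'].round(4),s['eef_rot'].round(4),s['width'])
im,d,P,K=cam('scene');cv2.imwrite('pics/s19.png',cv2.resize(im[120:320,180:450],None,fx=2.8,fy=2.8,interpolation=cv2.INTER_CUBIC))
"; python3 chk.py w19; python3 - <<'E'
from h import *
im,d,P,K=cam('top');cv2.imwrite('pics/t19.png',im)
E
```

```text
20.7 [-14.4  -0.4  32.6] [ 0.518  -0.0299  0.3006] [0.0023 0.6635 0.7482 0.001 ] 0.01448834657800161
20.75 [-14.6  -1.1  33.5] [ 0.518  -0.03    0.3006] [0.0023 0.6635 0.7482 0.001 ] 0.014565843834013992
20.8 [-15.2   0.5  32.7] [ 0.518  -0.03    0.3006] [0.0022 0.6635 0.7482 0.001 ] 0.01459622109263852
20.85 [-14.7  -1.1  32.5] [ 0.518  -0.0299  0.3006] [0.0022 0.6635 0.7482 0.001 ] 0.014895508880393525
20.9 [-14.7  -1.1  33.4] [ 0.518  -0.0299  0.3006] [0.0022 0.6635 0.7482 0.0009] 0.014570517987248335
plate plane (array([-0.0012, -0.0024,  0.2884]), 10532) bar (array([ 0.0014, -0.0017,  0.3021]), 19230)
front edge heading 97.47792624150276 lip heading 97.02221882460911
front along n 578.965552046261 lip front 578.4857690615181
plate end t -24.541555437966473 bar end t -10.212086954952708 diff want 15
t 21.0 pos [ 0.518  -0.03    0.3006] F [-14.8  -1.2  33.2] w 0.0147
shift cur axes [ 0.02 -0.01 -0.15] final axes [ 0.02 -0.02 -0.15] rot [ 0.04  0.02 -0.02]
```

View pics/w19.png

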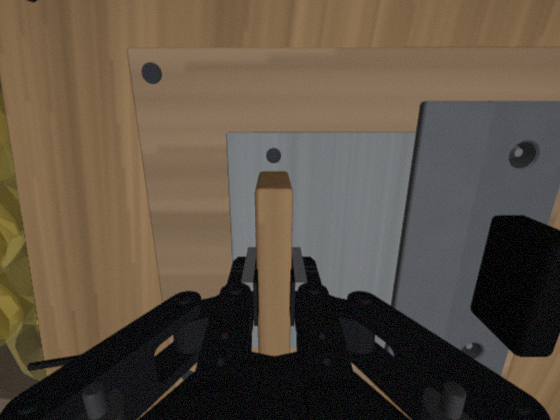

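View pics/s19.png

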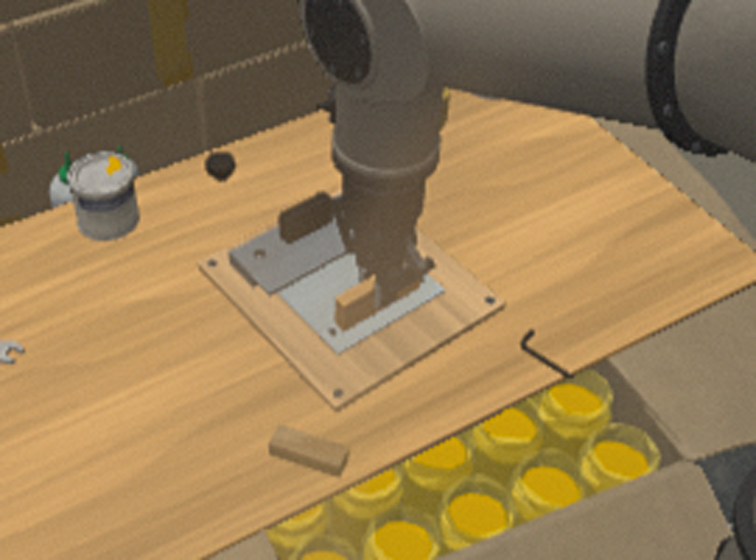

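View pics/t19.png

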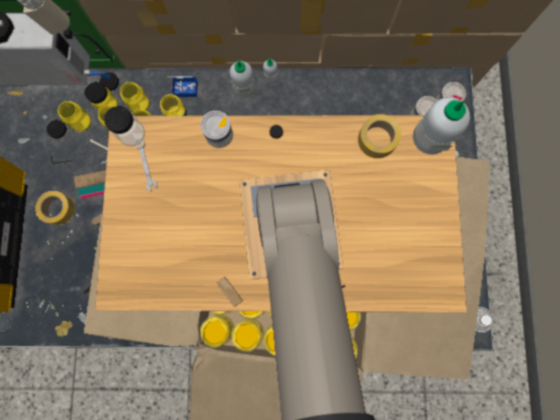

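```bash
python3 -c "
from h import *
print(workorder.close_job()); s=bot.read_state(); print(s['time'],s['ft_force'].round(1))"
```

```text
the job is handed in; nothing more can be done
None
the job is handed in; nothing more can be done
```

The bar is seated on both pegs with its lip towards the open part of the board, and I let go of it. The lay strip is slid under the lip and is still held pressed flat. I handed the job in at about 21 s of the 50 s.

**Last checks:**
- **Bar:** its top reads 18 mm above the board, so it is fully down, and it did not change height while the strip went in. After I let go it was within about 1 mm of the seat and about 0.1° of the board's direction.
- **Insertion:** the front edge is about 21 mm under the 30 mm lip. This is worked out from the arm's pose and the strip's position in the grip, because the edge itself is hidden.
- **Squareness:** the strip was within about 0.3° of the lip just before it went under, and the arm's heading barely changed after that.
- **Centring:** within about 1 mm (14.3–14.9 mm of bar beyond the strip's end, where 15 is exact).
- **Pressing:** the strip's top reads 4 mm above the board, so it is flat. The push was steady at about 33 N down, with about 15 N of sideways force along x.
- **Other things:** they show no visible movement in the last pictures, though the arm partly hid the hex key from above.

**Checks that disagreed:**
- The depth-based estimate of the front edge's heading was off by 1–3° at times. I put that down to blurred depth at the edge and used the edges in the picture instead.
- When I lowered the bar, the pegs showed about 1.5 mm off the measured target, so I corrected by eye before seating it.

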